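Stand the fallen onyx bookend up and push it home against the sample row

TASK

The L-shaped onyx bookend has fallen onto its back in front of the open end of the row of stone samples. Stand it back up on its foot by pushing on it with the fingers, then push it along the counter until its back is flat against the end slab, square with the row and roughly centred on it. Only push: do not pick the bookend up or let its heel leave the counter, and leave the candle, cone, lamp and jar alone.

Things in the scene. Friction and masses are not known exactly. Their poses are not given: they have to be found in the camera images.
- bookend: L-shaped honey onyx bookend, 0.58-0.95 kg, 90 mm wide (y). Origin: middle of the heel edge (outer corner of the L). x: along the foot's underside to the toe; z: up the back's outer face. Foot 95 long (x 0-95), 22 thick (z 0-22); back 115 tall (z 0-115), 10 thick (x 0-10). Starts lying on its back, foot upright at the heel (x up), back towards the row (z level, within 0.3 rad of row_end's -x).
- bookend_toe (a point): Middle of the lower toe edge of the bookend's foot (x = 95 mm); axes as the bookend's. At the start it is the top outer edge, 95 mm up. Pushed here away from the row, on the foot's row-side face about 80 mm up, the bookend tips about its heel with 2 to 4 N, the heel hardly sliding; past about 42 degrees it falls onto its foot by itself, toe away from the row.
- bookend_top (a point): Middle of the top edge of the back's outer face (z = 115 mm); axes as the bookend's. At the start it lies on the counter, towards the row. Centre of mass of the bookend: x 34, z 29 mm. Once standing it slides under 2.5 to 7 N (friction 0.5 to 0.7): pushed high on its back it tips over, pushed low at the toe end of the foot it does not.
- row_end (a point): Middle of the bottom edge of the dark end slab's outer face, at counter level. x: level, square out of the row towards the bookend; y: level along the face. End slab 100 mm wide, 110 tall. The row (4 slabs 102-122 mm tall, then a like bookend) runs 175 mm to -x, heavy, immovable. The fallen bookend's heel starts 150-220 mm out from here, within 15 mm of the middle.
- candle: Green onyx candle, upright round, 72 mm diameter, 70 mm tall (wick to 78); origin at the middle of its underside. A bystander.
- cone: Small pink onyx cone, 56 mm diameter, 88 mm tall; origin at the middle of its underside. A bystander.
- lamp: White photo lamp box, 50 x 70 mm, 32 mm tall; origin at the middle of its underside. A bystander.
- jar: White lidded jar, 52 mm diameter, 60 mm tall; origin at the middle of its underside. A bystander.
There are look-alikes about, which are no part of the job. Leave any pink or purple look-alike of the bookend alone.

How it is judged:
On the way, in this order (a step that is already met when the one before it is completed fails the run):
1. the bookend stands upright on its foot (angle between bookend's own z axis and vertical below 0.06 rad and height (world z) of bookend below 0.006 m), for 0.2 s.
2. the standing bookend is flat against the end of the row (all of step 1 and x of bookend in the frame of row_end below 0.006 m and x of bookend_toe in the frame of row_end above 0.085 m and y of bookend in the frame of row_end between -0.025 and 0.025 m and angle between the x axis of bookend and the x axis of row_end, either way round below 0.08 rad), for 0.2 s.
At the end, for the whole second after the job is handed in: The bookend stands at rest on its foot (tilt under 0.06 rad), toe away from the row, heel within 6 mm of the end face, square to it within 0.08 rad and centred within 25 mm; the candle, cone, lamp and jar are within 20 mm of where they were (all of step 2 and linear speed of bookend below 0.01 m/s and distance of each of candle, cone, lamp, jar from where it was at the start of the episode below 0.02 m); the robot touches nothing.
It fails at once if the bookend's heel is lifted more than 15 mm off the counter (height (world z) of bookend above 0.015 m).
It fails at once if a bystander is moved more than 20 mm or tipped (distance of any of candle, cone, lamp, jar from where it was at the start of the episode above 0.02 m or angle between any of candle, cone, lamp, jar's own z axis and vertical above 0.35 rad).
It also fails if it takes over 56 s, if anything falls off the work surface, if the arm or the gripper's body presses on something with over 40 N, if the wrist force passes 120 N, or if a joint passes its speed limit or range.

ROBOT

A 7-joint arm with a two-finger parallel gripper is mounted at the origin on the work surface. World frame = base frame: x ahead of the robot, y to its left, z up, the work surface at z = 0. Lengths are in m, angles in rad, forces in N, time in s.
With the tool pointing down it reaches from about 0.4 to 0.85 m from the base axis. Payload 4.4 kg.
Tool frame: the origin (TCP) lies midway between the tips of the shut fingers; the grasp point (between the pads) lies 19 mm behind it (robot.pinch_z is the distance from the TCP to the grasp point, in m); z points along the fingers, y is the line along which they close (so a half turn about z gives the same grasp; the last joint's range is limited). The gripper opens to 94 mm and grips with 3 to 60 N. Pads are 16 mm wide; open, the fingers measure 119 mm over their backs; the gripper's body (75 mm by 177 mm) begins 78 mm behind the grasp point.
Start: joints at [1.124, 0.628, 0.038, 1.517, -0.027, 0.996, -0.02], TCP at [0.242, -0.603, 0.205] pointing down, gripper open.
Joint ranges: [-3.06, 3.06], [-0.37, 2.12], [-1.25, 1.32], [0.18, 2.47], [-1.1, 4.24], [0.23, 1.98], [-2.94, 2.94]. Speed limits (rad/s): [2.57, 2.57, 3.14, 3.14, 3.14, 3.14, 3.14].

INTERFACE

Orientations are given as a 3x3 rotation matrix whose columns are the frame's x, y, z axes.
In Python, from workcell import robot gives the robot as it stands.
- The arm moves only by the shell command python3 -m crank 'ROWS' [FORCE]. ROWS is JSON, one flat list of numbers, 7 for each row, row after row: the shift along the world's x, y, z in cm, then the turn, a rotation vector about the world's x, y, z in rad, then the opening, from 0 (shut) to 1 (fully open). A call has exactly 10 rows; each row shifts and turns the commanded pose from where the row before left it; what a row does not reach is not made up. A row lasts 1/12 s, in which the tool goes at most 41.7 mm and 7.16 degrees, less where a joint would pass 70% of its speed; a pose out of reach is approached as far as the arm can. A call is refused whole if a number of a shift passes 4.17 or a number of a turn 0.125, either way. A call with a gripper value outside its range is refused whole. The fingers move at their own pace and stop on an object; FORCE is the grip in N (left out, the last holds). Time passes only in rows, so rows that do not move let the fingers close, or fill a call up. It gives the time, the measured TCP pose, the force, the opening and the grip force at its end, in the units of the state.
- robot.state(): the state, without advancing time (a new reading comes with each control period).
- robot.capture(name): name is "scene" or "top" or "wrist"; returns (picture, depth): 420x560x3 uint8, red, green, blue; 420x560 float32, m along the optical axis (not along the pixel's ray), 0 where there is no reading.
- robot.camera_model(name): a dict with "mtx" (3x3 intrinsics, pixels), "distortion" ([k1, k2, p1, p2, k3] as OpenCV has them; the pictures are not rectified), "camera_from_world" (4x4, takes a point from world to camera coordinates); the wrist camera has in their place "T_tool_cam" (4x4, takes a point from camera to tool coordinates, whose origin is the TCP and whose axes are the flange's). Camera axes: x right, y down, z forward; pixel columns grow to the right and rows downward; lengths in m; the calibration is good to about 2 mm. A picture is of the moment at which its call begins: read the wrist's pose just before it. camera_model takes no time and is no camera call.
- robot.hand_in(): hands the job in; it is judged then, once.
Trained networks look in the newest picture that a camera, given by its name, has taken for a name from the list of things; names that differ only in an ending like _2 or _b are one class to them, and where a whole thing is asked for, a point or a joint stands for the part that bears it (a point fixed in the world has none). Each returns a list of dicts, best first, with "p" (0 to 1); they miss things now and then, are a little off and sometimes report something else, mostly with a low value. They report only what shows in the picture. A call takes as long as a camera call. They do not tell look-alikes from the thing itself.
- robot.look_for(target, camera): "centre" ([x, y, z] in m, in world coordinates, good to about 4 mm: the middle of the surface that is visible of it).
- robot.place_of(target, camera): "centre" ([x, y, z] in m, in world coordinates, good to about 4 mm: a listed point, or the origin of a listed thing).
The state is a dict: "t": time; "joint_positions": joint angles; "dq": joint speeds; "joint_efforts": joint torques, N m; "eef_pos": TCP position; "orientation": TCP orientation; "force": force on the tool from outside, world axes, zero at the start; "wrist_torque": the same for the moment, N m; "grip_width": finger opening in m; "finger_force": force on a finger pad.
Only numpy, scipy, OpenCV 4.12 (cv2) and the standard library are available. Lean on these libraries where they do the work, as an engineer would, in place of code of your own. Each camera call takes 0.05 s, during which the arm holds its last target. There are 200 camera calls.

## Working session

There is one attempt and no reset: what is moved stays moved. The work goes in short steps, Python scripts to look and compute and a shell command to move; the robot and the scene stay as the last step left them, time stands still between calls to the robot, and variables do not carry over. Pictures are saved under pics/ and viewed, at most 10 in all, crops included, and the job is handed in when it is done.

```bash
mkdir -p pics; ls
cat > h.py <<'E'
import numpy as np, cv2
from workcell import robot
def cloud(name):
    s=robot.state(); im,d=robot.capture(name); m=robot.camera_model(name)
    v,u=np.mgrid[0:d.shape[0],0:d.shape[1]]
    p=cv2.undistortPoints(np.stack([u,v],-1).reshape(-1,1,2).astype(np.float64),np.array(m["mtx"]),np.array(m["distortion"])).reshape(d.shape+(2,))
    P=np.dstack([p*d[...,None],d])
    if "camera_from_world" in m: T=np.linalg.inv(np.array(m["camera_from_world"]))
    else:
        W=np.eye(4);W[:3,:3]=s["orientation"];W[:3,3]=s["eef_pos"];T=W@np.array(m["T_tool_cam"])
    W=P@T[:3,:3].T+T[:3,3]; W[d==0]=np.nan
    return im,W
E
python3 - <<'E'
from h import *
for n in("scene","top"):
    im,W=cloud(n); cv2.imwrite(f"pics/{n}.png",im[...,::-1]); np.save(f"{n}.npy",W); np.save(f"{n}_im.npy",im)
    for t in("bookend","bookend_toe","bookend_top","row_end","candle","cone","lamp","jar"):
        print(n,t,[(np.round(r["centre"],3).tolist(),round(r["p"],2)) for r in robot.place_of(t,n)])
s=robot.state();print(s["t"],s["eef_pos"],s["orientation"])
E
```

```text
pics
scene bookend [([0.809, -0.125, -0.0], 0.86), ([0.582, -0.029, 0.0], 0.81), ([0.363, -0.093, -0.002], 0.69)]
scene bookend_toe [([0.806, -0.123, 0.094], 0.95), ([0.581, -0.026, 0.095], 0.77), ([0.364, -0.092, 0.095], 0.69)]
scene bookend_top [([0.479, -0.11, 0.0], 0.88), ([0.559, 0.084, -0.001], 0.67)]
scene row_end []
scene candle [([0.715, 0.192, 0.001], 0.66)]
scene cone [([0.734, 0.069, 0.001], 0.73)]
scene lamp [([0.419, 0.218, 0.001], 0.79)]
scene jar [([0.429, 0.043, -0.0], 0.58)]
top bookend [([0.582, -0.032, -0.001], 0.75), ([0.372, -0.095, -0.004], 0.64), ([0.808, -0.121, 0.002], 0.58), ([0.732, 0.077, -0.004], 0.45)]
top bookend_toe [([0.577, -0.031, 0.091], 0.97), ([0.806, -0.128, 0.096], 0.73), ([0.368, -0.092, 0.097], 0.58)]
top bookend_top [([0.561, 0.087, 0.002], 0.97), ([0.694, -0.14, -0.003], 0.92), ([0.48, -0.112, 0.0], 0.75)]
top row_end [([0.576, 0.161, -0.002], 0.71)]
top candle [([0.71, 0.191, 0.001], 0.8)]
top cone [([0.735, 0.074, -0.0], 0.62), ([0.428, 0.044, 0.001], 0.15)]
top lamp [([0.415, 0.22, 0.003], 0.93), ([0.739, 0.074, -0.001], 0.34)]
top jar [([0.428, 0.049, -0.0], 0.85)]
0.9 [ 0.24163274 -0.60344804  0.20549181] [[ 9.28375387e-01  3.71643829e-01  7.50217777e-05]
 [ 3.71643831e-01 -9.28375389e-01 -2.43540452e-05]
 [ 6.05973414e-05  5.04910770e-05 -9.99999997e-01]]
```

View pics/scene.png

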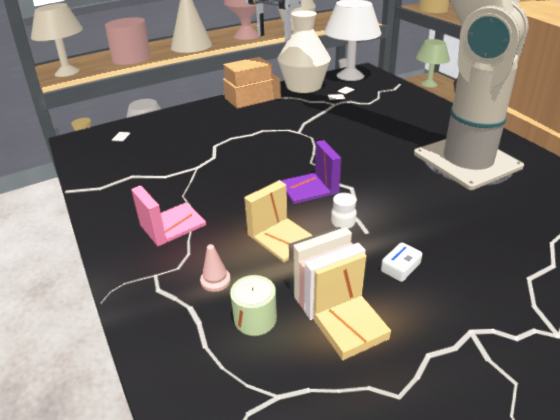

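View pics/top.png

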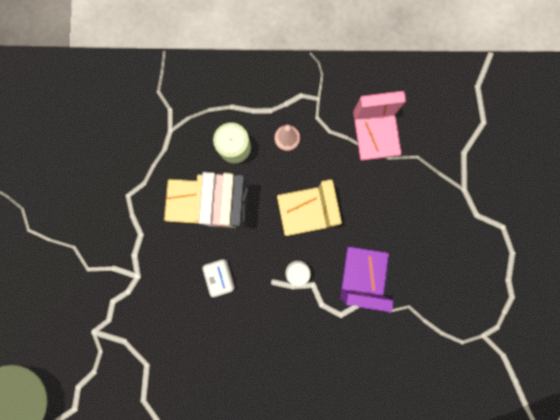

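Candidates for the bookend in the top view are yellow at (310,208), pink at (380,130) and purple at (367,280). The yellow at (183,200) is the row's own far bookend. Honey onyx in front of the dark end slab (238,200) fits the one at (310,208), lying with its foot up at (330,203). The cone is at (287,138), the candle at (232,143), the jar at (297,273) and the lamp at (218,278). I'll confirm with a crop and fit the geometry.

Run:
```python
from h import *
im=np.load("top_im.npy");W=np.load("top.npy")
c=cv2.resize(im[150:260,155:355],None,fx=4,fy=4,interpolation=cv2.INTER_CUBIC);cv2.imwrite("pics/crop.png",c[...,::-1])
x,y,z=W[...,0],W[...,1],W[...,2]
def rect(m,n):
    p=W[m][:,:2]; r=cv2.minAreaRect((p*1000).astype(np.float32)); print(n,m.sum(),r, "z",np.median(W[m][:,2]))
    print("  box",cv2.boxPoints(r).round(0).tolist())
box=(x>.5)&(x<.66)
rect(box&(y>-.07)&(y<.0)&(z>.085)&(z<.105),"foot top")
rect(box&(y>-.07)&(y<.12)&(z>.004)&(z<.016),"back flat")
rect(box&(y>.13)&(y<.3)&(z>.095)&(z<.13),"row")
rect(box&(y>.13)&(y<.19)&(z>.095)&(z<.115),"dark")
```

```text
foot top 499 ((578.0615234375, -19.20455551147461), (89.64311218261719, 22.52359390258789), 11.651604652404785) z 0.09587810566840471
  box [[532.0, -17.0], [536.0, -39.0], [624.0, -21.0], [620.0, 1.0]]
back flat 1804 ((580.3622436523438, 25.75701904296875), (187.8479766845703, 158.91915893554688), 89.83673095703125) z 0.01082225287644728
  box [[501.0, -68.0], [660.0, -68.0], [660.0, 119.0], [501.0, 120.0]]
row 2287 ((581.0304565429688, 205.93161010742188), (89.62137603759766, 100.19292449951172), 86.85089111328125) z 0.11501354571919975
  box [[529.0, 164.0], [629.0, 158.0], [634.0, 248.0], [533.0, 253.0]]
dark 562 ((578.84375, 171.7996826171875), (23.96108627319336, 100.16986846923828), 84.89746856689453) z 0.11093633409342535
  box [[528.0, 164.0], [628.0, 155.0], [630.0, 179.0], [530.0, 188.0]]
```

View pics/crop.png

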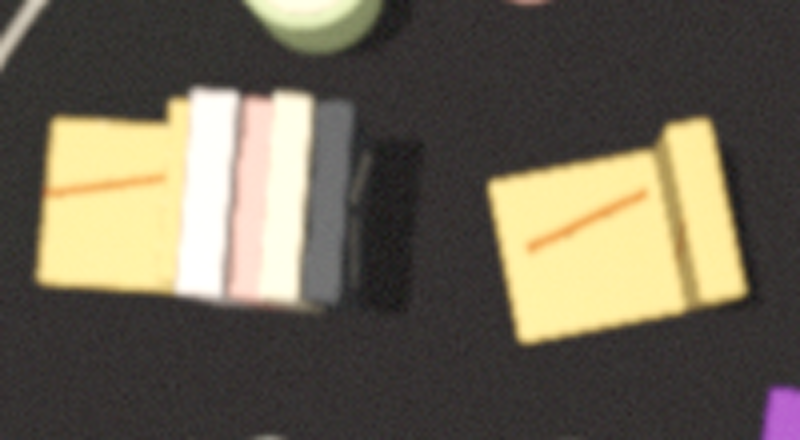

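The crop confirms it: the honey bookend lies on its back with its foot upright (crop ~(705,210)), facing the dark slab (crop ~(330,200)). I'll move above the point just row-side of the foot, with the fingers 60 mm apart and aligned with the bookend's width.

```bash
python3 -m crank '[1.65,3.07,0,0,0,0.07,0.64,1.65,3.07,0,0,0,0.07,0.64,1.65,3.07,0,0,0,0.07,0.64,1.65,3.07,0,0,0,0.07,0.64,1.65,3.07,0,0,0,0.07,0.64,1.65,3.07,0,0,0,0.07,0.64,1.65,3.07,0,0,0,0.07,0.64,1.65,3.07,0,0,0,0.07,0.64,1.65,3.07,0,0,0,0.07,0.64,1.65,3.07,0,0,0,0.07,0.64]' && python3 -m crank '[1.65,3.07,0,0,0,0.07,0.64,1.65,3.07,0,0,0,0.07,0.64,1.65,3.07,0,0,0,0.07,0.64,1.65,3.07,0,0,0,0.07,0.64,1.65,3.07,0,0,0,0.07,0.64,1.65,3.07,0,0,0,0.07,0.64,1.65,3.07,0,0,0,0.07,0.64,1.65,3.07,0,0,0,0.07,0.64,1.65,3.07,0,0,0,0.07,0.64,1.65,3.07,0,0,0,0.07,0.64]'
python3 - <<'E'
from h import *
im,W=cloud("wrist");cv2.imwrite("pics/w1.png",im[...,::-1]);x,y,z=W[...,0],W[...,1],W[...,2]
def rect(m,n):
    if m.sum()<20: print(n,m.sum());return
    r=cv2.minAreaRect((W[m][:,:2]*1000).astype(np.float32));print(n,m.sum(),cv2.boxPoints(r).round(0).tolist(),r[2],np.median(W[m][:,2]))
b=(x>.5)&(x<.66)
rect(b&(y>-.07)&(y<.01)&(z>.085)&(z<.105),"foot");rect(b&(y>.13)&(y<.3)&(z>.095)&(z<.13),"row")
s=robot.state();print(s["t"],s["eef_pos"],s["orientation"],s["grip_width"],s["force"])
E
```

```text
t: 1.73
eef_pos: [0.4072, -0.295, 0.2058]
orientation: [[0.468, 0.884, 0.001], [0.884, -0.468, -0.0], [-0.0, 0.001, -1.0]]
force: [1.1, -0.7, 0.5]
grip_width: 0.0598
finger_force: 0.0
t: 2.57
eef_pos: [0.5723, 0.012, 0.2057]
orientation: [[-0.212, 0.977, 0.0], [0.977, 0.212, -0.0], [-0.0, 0.0, -1.0]]
force: [0.9, -0.5, -0.3]
grip_width: 0.0599
finger_force: 0.0
foot 2490 [[533.0, -16.0], [537.0, -39.0], [625.0, -22.0], [621.0, 1.0]] 11.187889099121094 0.09469688458221176
row 3309 [[530.0, 163.0], [629.0, 158.0], [630.0, 180.0], [531.0, 185.0]] 87.44438171386719 0.10946006567482897
2.6167 [0.57569752 0.02121672 0.20611771] [[-0.22277751  0.97485613  0.00507024]
 [ 0.97485025  0.22273762  0.00741242]
 [ 0.00609672  0.00659404 -0.99995967]] 0.060479831946181076 [4.1506609  5.3529224  1.53109952]
```

View pics/w1.png

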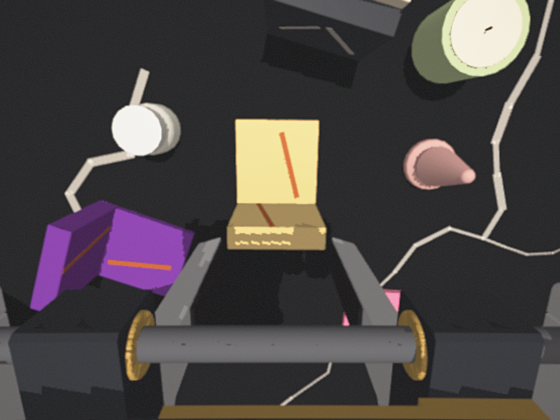

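Wrist view: the foot's top edge is at (277,240) between the fingers and the row-side face, the slab is at (335,15), and the jar (148,130) and cone (435,165) are clear. Descend.

```bash
python3 -m crank '[0,0,-1.6,0,0,-0.01,0.64,0,0,-1.6,0,0,-0.01,0.64,0,0,-1.6,0,0,0,0.64,0,0,-1.6,0,0,0,0.64,0,0,-1.6,0,0,0,0.64,0,0,-1.6,0,0,0,0.64,0,0,-1.6,0,0,0,0.64,0,0,-1.6,0,0,0,0.64,0,0,0,0,0,0,0.64,0,0,0,0,0,0,0.64]'
```

```text
t: 3.45
eef_pos: [0.5711, 0.0104, 0.0771]
orientation: [[-0.189, 0.982, -0.002], [0.982, 0.189, -0.0], [0.0, -0.002, -1.0]]
force: [0.8, 0.7, 0.3]
grip_width: 0.0601
finger_force: 0.0
```

```bash
python3 -m crank '[0.12,-0.59,0,0,0,0,0.64,0.12,-0.59,0,0,0,0,0.64,0.12,-0.59,0,0,0,0,0.64,0.12,-0.59,0,0,0,0,0.64,0.12,-0.59,0,0,0,0,0.64,0.12,-0.59,0,0,0,0,0.64,0.12,-0.59,0,0,0,0,0.64,0.12,-0.59,0,0,0,0,0.64,0.12,-0.59,0,0,0,0,0.64,0.12,-0.59,0,0,0,0,0.64]'
python3 -m crank '[0.06,-0.3,0,0,0,0,0.64,0.06,-0.3,0,0,0,0,0.64,0.06,-0.3,0,0,0,0,0.64,0.06,-0.3,0,0,0,0,0.64,0.06,-0.3,0,0,0,0,0.64,0.06,-0.3,0,0,0,0,0.64,0.06,-0.3,0,0,0,0,0.64,0,0,0,0,0,0,0.64,0,0,0,0,0,0,0.64,0,0,0,0,0,0,0.64]'
python3 - <<'E'
from h import *
im,W=cloud("scene");cv2.imwrite("pics/s2.png",cv2.resize(im[130:350,150:430],None,fx=2.5,fy=2.5)[...,::-1])
E
```

```text
t: 4.28
eef_pos: [0.5828, -0.0499, 0.077]
orientation: [[-0.188, 0.982, -0.002], [0.982, 0.188, -0.001], [-0.0, -0.002, -1.0]]
force: [-0.8, 0.4, 0.1]
grip_width: 0.0602
finger_force: 0.1
t: 5.12
eef_pos: [0.5878, -0.0692, 0.0775]
orientation: [[-0.189, 0.982, -0.0], [0.982, 0.189, 0.0], [0.0, 0.0, -1.0]]
force: [-0.2, 0.3, 0.3]
grip_width: 0.0603
finger_force: 0.0
```

View pics/s2.png

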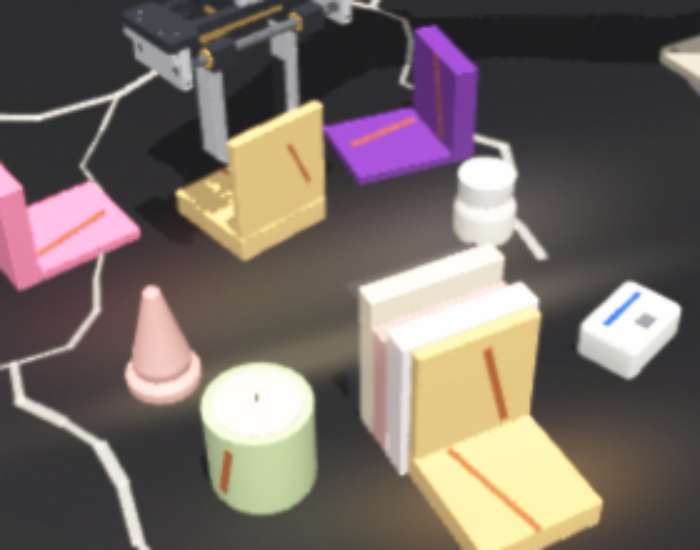

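It stands on its foot at picture (250,190), with the fingers inside the L. Lift out, go beyond the toe, and measure there.

```bash
python3 -m crank '[0,0,2.5,0,0,0,0.64,0,0,2.5,0,0,0,0.64,0,0,2.5,0,0,0,0.64,0,0,1,0,0,0,0.64,0.4,-2.1,0,0,0,0,0.64,0.4,-2.1,0,0,0,0,0.64,0.4,-2.1,0,0,0,0,0.64,0.4,-2.1,0,0,0,0,0.64,0,0,0,0,0,0,0.64,0,0,0,0,0,0,0.64]'
python3 - <<'E'
from h import *
for n in("wrist","top"):
    im,W=cloud(n);x,y,z=W[...,0],W[...,1],W[...,2]
    def rect(m,n):
        if m.sum()<20: print(n,m.sum());return
        r=cv2.minAreaRect((W[m][:,:2]*1000).astype(np.float32));print(n,m.sum(),cv2.boxPoints(r).round(0).tolist(),r[2],np.median(W[m][:,2]))
    b=(x>.5)&(x<.67)
    rect(b&(y>-.16)&(y<.01)&(z>.016)&(z<.027),n+"foot");rect(b&(y>-.07)&(y<.02)&(z>.106)&(z<.125),n+"back");rect(b&(y>.13)&(y<.3)&(z>.095)&(z<.13),n+"row")
s=robot.state();print(s["t"],s["eef_pos"],s["orientation"][:2],s["force"])
E
```

```text
t: 6.0
eef_pos: [0.6032, -0.1545, 0.1616]
orientation: [[-0.186, 0.982, -0.001], [0.982, 0.186, 0.0], [0.0, -0.001, -1.0]]
force: [0.6, 1.0, 0.6]
grip_width: 0.06
finger_force: 0.0
wristfoot 9622 [[539.0, -49.0], [556.0, -133.0], [645.0, -115.0], [628.0, -30.0]] 11.614697456359863 0.021807291419956437
wristback 2900 [[537.0, -39.0], [539.0, -50.0], [627.0, -32.0], [625.0, -21.0]] 11.578497886657715 0.11445035645527399
wristrow 0
topfoot 1304 [[537.0, -39.0], [556.0, -133.0], [644.0, -115.0], [625.0, -21.0]] 11.403141975402832 0.022937029903145556
topback 252 [[537.0, -40.0], [539.0, -50.0], [627.0, -32.0], [625.0, -21.0]] 11.788311958312988 0.11557538380730853
toprow 2285 [[529.0, 164.0], [629.0, 158.0], [633.0, 248.0], [533.0, 254.0]] 86.95223999023438 0.11495191189041831
6.1 [ 0.60346714 -0.15181467  0.16203693] [[-1.90127624e-01  9.81759065e-01 -7.90089143e-04]
 [ 9.81758225e-01  1.90128574e-01  1.38317636e-03]] [0.70158572 0.64311336 0.21718339]
```

The bookend stands at 11.5°, heel at (0.581,-0.030), toe at (0.6005,-0.124). The row is at -2.9° with its face middle at (0.579,0.161). Descend behind the toe and approach.

```bash
python3 -m crank '[0,0,-2.5,0,0,0,0.64,0,0,-2.5,0,0,0,0.64,0,0,-2.5,0,0,0,0.64,0,0,-2.5,0,0,0,0.64,0,0,-2.5,0,0,0,0.64,0,0,-2.4,0,0,0,0.64,0,0,0,0,0,0,0.64,-0.1,0.5,0,0,0,0,0.64,-0.1,0.5,0,0,0,0,0.64,-0.1,0.5,0,0,0,0,0.64]'
```

```text
t: 6.93
eef_pos: [0.6021, -0.1372, 0.0153]
orientation: [[-0.19, 0.982, 0.003], [0.982, 0.19, 0.0], [-0.0, 0.003, -1.0]]
force: [0.3, -0.5, 0.1]
grip_width: 0.0605
finger_force: 0.0
```

```bash
python3 -m crank '[-0.1,0.5,0,0,0,0,0.64,-0.1,0.5,0,0,0,0,0.64,-0.16,0.8,0,0,0,0,0.64,-0.16,0.8,0,0,0,0,0.64,-0.16,0.8,0,0,0,0,0.64,-0.16,0.8,0,0,0,0,0.64,-0.16,0.8,0,0,0,0,0.64,-0.16,0.8,0,0,0,0,0.64,-0.16,0.8,0,0,0,0,0.64,-0.16,0.8,0,0,0,0,0.64]'
```

```text
t: 7.77
eef_pos: [0.5877, -0.0685, 0.0153]
orientation: [[-0.186, 0.982, 0.004], [0.982, 0.186, -0.005], [-0.006, 0.003, -1.0]]
force: [1.7, -7.3, 2.0]
grip_width: 0.0601
finger_force: 4.1
```

```bash
python3 -m crank '[-0.19,0.9,-0.1,0,0,-0.024,0.64,-0.17,0.9,-0.1,0,0,-0.024,0.64,-0.15,0.9,0,0,0,-0.024,0.64,-0.12,0.9,0,0,0,-0.024,0.64,-0.1,0.9,0,0,0,-0.024,0.64,-0.08,0.9,0,0,0,-0.024,0.64,-0.06,0.9,0,0,0,-0.025,0.64,-0.04,0.9,0,0,0,-0.025,0.64,-0.02,0.9,0,0,0,-0.025,0.64,0,0.9,0,0,0,-0.025,0.64]'
cat > m.py <<'E'
from h import *
for n in("top","wrist"):
    im,W=cloud(n);x,y,z=W[...,0],W[...,1],W[...,2]
    cv2.imwrite("pics/m_%s_%d.png"%(n,robot.state()["t"]*100),im[...,::-1])
    def rect(m,n):
        if m.sum()<20: print(n,m.sum());return
        r=cv2.minAreaRect((W[m][:,:2]*1000).astype(np.float32));print(n,m.sum(),cv2.boxPoints(r).round(0).tolist(),r[2],np.median(W[m][:,2]))
    hsv=cv2.cvtColor(im,cv2.COLOR_RGB2HSV); yel=(hsv[...,0]>15)&(hsv[...,0]<32)&(hsv[...,1]>90)
    b=(x>.5)&(x<.67)
    rect(yel&b&(y>-.1)&(y<.165)&(z>.016)&(z<.027),n+"foot");rect(yel&b&(y>-.07)&(y<.17)&(z>.108)&(z<.125),n+"back");rect(~yel&b&(y>.13)&(y<.3)&(z>.095)&(z<.13),n+"row")
s=robot.state();print(s["t"],s["eef_pos"],s["orientation"][:2],s["force"])
E
python3 m.py
```

```text
t: 8.6
eef_pos: [0.5771, 0.0156, 0.0144]
orientation: [[0.061, 0.998, 0.0], [0.998, -0.061, -0.012], [-0.012, 0.001, -1.0]]
force: [-2.5, -18.6, 16.1]
grip_width: 0.0604
finger_force: 9.5
topfoot 703 [[534.0, 51.0], [624.0, 47.0], [627.0, 107.0], [537.0, 112.0]] 87.04588317871094 0.023077909377939965
topback 171 [[538.0, 112.0], [627.0, 106.0], [628.0, 116.0], [539.0, 122.0]] 86.34303283691406 0.11579667335037991
toprow 2249 [[529.0, 164.0], [629.0, 158.0], [634.0, 248.0], [534.0, 253.0]] 86.7779541015625 0.11489765111407824
wristfoot 19922 [[534.0, 30.0], [624.0, 24.0], [629.0, 111.0], [539.0, 117.0]] 86.3460464477539 0.021761268726357974
wristback 14627 [[539.0, 121.0], [545.0, 19.0], [635.0, 24.0], [628.0, 126.0]] 3.489755630493164 0.11442005042062572
wristrow 0
8.7 [0.57758541 0.01989581 0.01411344] [[ 0.05772723  0.99833035  0.00202158]
 [ 0.99830331 -0.05770998 -0.00774997]] [ 0.1477326  -9.78911827  8.97804106]
```

Square to the row within 0.5°, with 42 mm to go and ~5 mm off centre. Push on straight, easing the downward pressure.

```bash
python3 -m crank '[0.02,0.5,0.2,0,0,0,0.64,0.02,0.5,0,0,0,0,0.64,0.02,0.5,0,0,0,0,0.64,0.02,0.5,0,0,0,0,0.64,0.02,0.5,0,0,0,0,0.64,0.02,0.5,0,0,0,0,0.64,0.02,0.4,0,0,0,0,0.64,0.02,0.3,0,0,0,0,0.64,0,0.2,0,0,0,0,0.64,0,0,0,0,0,0,0.64]'; python3 m.py
```

```text
t: 9.53
eef_pos: [0.5781, 0.0576, 0.0142]
orientation: [[0.057, 0.998, -0.001], [0.998, -0.057, -0.009], [-0.009, -0.001, -1.0]]
force: [0.0, -15.0, 5.4]
grip_width: 0.0604
finger_force: 7.3
topfoot 564 [[536.0, 98.0], [626.0, 94.0], [628.0, 160.0], [538.0, 164.0]] 87.6917495727539 0.02318291582136528
topback 168 [[539.0, 153.0], [627.0, 149.0], [628.0, 160.0], [539.0, 165.0]] 86.89264678955078 0.11548246558061631
toprow 2281 [[528.0, 157.0], [628.0, 152.0], [633.0, 248.0], [533.0, 253.0]] 86.9356689453125 0.11533146433410002
wristfoot 19877 [[534.0, 68.0], [625.0, 63.0], [630.0, 149.0], [539.0, 155.0]] 86.76229095458984 0.021756191077646647
wristback 14800 [[539.0, 159.0], [546.0, 57.0], [636.0, 64.0], [629.0, 165.0]] 4.1054158210754395 0.11440856590258627
wristrow 234 [[540.0, 153.0], [628.0, 148.0], [628.0, 149.0], [540.0, 154.0]] 86.79814910888672 0.10005829721719063
9.6333 [0.5780915  0.05760836 0.01420638] [[ 0.05696325  0.99837565 -0.00111564]
 [ 0.99833887 -0.05697075 -0.00859212]] [ -0.53888145 -13.88675364   4.11989526]
```

```bash
python3 -m crank '[0,0.1,0,0,0,0,0.64,0,0.1,0,0,0,0,0.64,0,0.1,0,0,0,0,0.64,0,0,0,0,0,0,0.64,0,0,0,0,0,0,0.64,0,0,0,0,0,0,0.64,0,0,0,0,0,0,0.64,0,0,0,0,0,0,0.64,0,0,0,0,0,0,0.64,0,0,0,0,0,0,0.64]'
```

```text
t: 10.47
eef_pos: [0.5781, 0.0577, 0.0143]
orientation: [[0.058, 0.998, -0.001], [0.998, -0.058, -0.012], [-0.012, -0.001, -1.0]]
force: [0.3, -18.6, 5.1]
grip_width: 0.0603
finger_force: 9.5
```

Against the slab: 3 mm more command gave no motion, only more force. Back off level and lift, then check.

```bash
python3 -m crank '[0,-0.3,0,0,0,0,0.64,0,-0.5,0,0,0,0,0.64,0,-1,0,0,0,0,0.64,0,-2,0,0,0,0,0.64,0,-2,0,0,0,0,0.64,0,-2,1,0,0,0,0.64,0,-2,2.5,0,0,0,0.64,0,-2,3,0,0,0,0.64,0,-2,3,0,0,0,0.64,0,0,0,0,0,0,0.64]'; python3 m.py; ls pics
```

```text
t: 11.3
eef_pos: [0.5824, -0.0748, 0.114]
orientation: [[0.059, 0.998, 0.01], [0.998, -0.059, -0.002], [-0.002, 0.011, -1.0]]
force: [0.8, -1.4, -0.4]
grip_width: 0.0605
finger_force: 0.0
topfoot 935 [[533.0, 69.0], [624.0, 64.0], [629.0, 159.0], [539.0, 164.0]] 86.8642807006836 0.023031571706092935
topback 192 [[539.0, 153.0], [627.0, 148.0], [628.0, 160.0], [539.0, 165.0]] 86.7201919555664 0.11565061763965784
toprow 2230 [[528.0, 158.0], [629.0, 152.0], [634.0, 248.0], [533.0, 253.0]] 86.87117767333984 0.11544489191702756
wristfoot 497 [[535.0, 69.0], [625.0, 64.0], [626.0, 80.0], [536.0, 85.0]] 86.8334732055664 0.02049136156903625
wristback 0
wristrow 0
11.4 [ 0.57947051 -0.07016109  0.10982547] [[ 5.48481078e-02  9.98488241e-01  3.59403840e-03]
 [ 9.98493996e-01 -5.48520166e-02  9.98112467e-04]] [-0.0800524   1.60315     0.32285722]
crop.png
m_top_1135.png
m_top_865.png
m_top_958.png
m_wrist_1140.png
m_wrist_869.png
m_wrist_963.png
s2.png
scene.png
top.png
w1.png
```

```bash
python3 -c "
import cv2
i=cv2.imread('pics/m_top_1135.png');cv2.imwrite('pics/f.png',cv2.resize(i[100:300,150:350],None,fx=3,fy=3,interpolation=cv2.INTER_CUBIC))"
```

```text
(no output)
```

View pics/f.png

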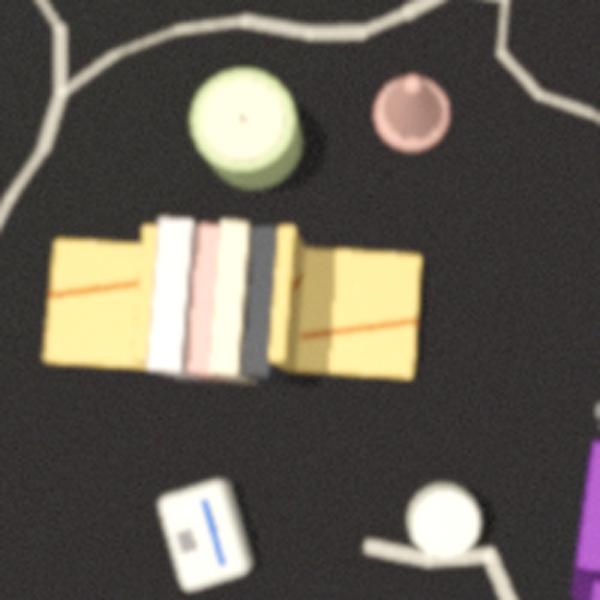

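The bookend stands flat against the dark slab (283,300), square and centred, with the toe outward at (418,315). The candle, cone, lamp and jar haven't moved, and the arm is clear.

```bash
python3 -c "
from workcell import robot
print(robot.hand_in())"
```

```text
the job is handed in; nothing more can be done
None
```

The job is handed in: in my last measurement the bookend stood on its foot, flat against the end slab, square within about 0.5° and about 5 mm off centre, with the bystanders looking unmoved; the hand-in itself returned no verdict.

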